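# Sort colour-dotted sample jars into their cold blocks

### The job

Stand each of the four sample jars that has a coloured dot on its cap in the cold block of the same colour, upright and fully down on the floor of the well. Do not tip any of these jars over, and leave the jar without a dot and the petri dish where they are.

Things in the scene. Friction and masses are not known exactly. Their poses are not given: they have to be found in the camera images.
- red_jar_center (a point): the red-dotted sample jar: clear loose jar with a white screw cap (stays on) and a red dot of 30 mm on top; 46 mm across, 77 mm tall, standing upright; the point is its centre, half-way up (38.5 mm above its underside), z up; safe to grip anywhere round its sides
- blue_jar_center (a point): the blue-dotted sample jar: clear loose jar with a white screw cap (stays on) and a blue dot of 30 mm on top; 52 mm across, 64 mm tall, standing upright; the point is its centre, half-way up (32 mm above its underside), z up; safe to grip anywhere round its sides
- yellow_jar_center (a point): the yellow-dotted sample jar: clear loose jar with a white screw cap (stays on) and a yellow dot of 30 mm on top; 56 mm across, 57 mm tall, standing upright; the point is its centre, half-way up (28.5 mm above its underside), z up; safe to grip anywhere round its sides
- green_jar_center (a point): the green-dotted sample jar: clear loose jar with a white screw cap (stays on) and a green dot of 30 mm on top; 40 mm across, 52 mm tall, standing upright; the point is its centre, half-way up (26 mm above its underside), z up; safe to grip anywhere round its sides
- red_block_well (a point): the red cold block: a fixed round red dish, 86 mm across and 14 mm high, with a bare-metal floor; its well is 74 mm wide and 6 mm deep; the point is the centre of the well's floor, 8 mm above the table, z up
- blue_block_well (a point): the blue cold block: a fixed round blue dish, 86 mm across and 14 mm high, with a bare-metal floor; its well is 74 mm wide and 6 mm deep; the point is the centre of the well's floor, 8 mm above the table, z up
- yellow_block_well (a point): the yellow cold block: a fixed round yellow dish, 86 mm across and 14 mm high, with a bare-metal floor; its well is 74 mm wide and 6 mm deep; the point is the centre of the well's floor, 8 mm above the table, z up
- green_block_well (a point): the green cold block: a fixed round green dish, 86 mm across and 14 mm high, with a bare-metal floor; its well is 74 mm wide and 6 mm deep; the point is the centre of the well's floor, 8 mm above the table, z up
- plain_jar_center (a point): a sample jar with a plain white cap and no dot, 52 mm across, 64 mm tall, loose, not part of the job; the point is its centre, 32 mm above its underside
- dish_center (a point): a flat covered petri dish, 58 mm across, 15 mm high, loose, not part of the job; the point is its centre, half-way up

How it is judged (in metres and radians):
At the end, for the whole second after the job is handed in: each dotted jar stands upright (within 0.08 rad) and at rest in the block of its own colour, down on the well's floor (underside less than 3 mm above it) and within 20 mm of the well's centre (horizontal distance between red_jar_center and red_block_well below 0.02 m and z of red_jar_center in the frame of red_block_well below 0.0415 m and angle between each of red_jar_center, blue_jar_center, yellow_jar_center, green_jar_center's own z axis and vertical below 0.08 rad and linear speed of each of red_jar, blue_jar, yellow_jar, green_jar below 0.02 m/s and horizontal distance between blue_jar_center and blue_block_well below 0.02 m and z of blue_jar_center in the frame of blue_block_well below 0.035 m and horizontal distance between yellow_jar_center and yellow_block_well below 0.02 m and z of yellow_jar_center in the frame of yellow_block_well below 0.0315 m and horizontal distance between green_jar_center and green_block_well below 0.02 m and z of green_jar_center in the frame of green_block_well below 0.029 m); the robot touches nothing.
It fails at once if a dotted jar is tipped over (more than 0.6 rad) (angle between any of red_jar_center, blue_jar_center, yellow_jar_center, green_jar_center's own z axis and vertical above 0.6 rad).
It fails at once if the plain jar is moved by more than 20 mm (distance of plain_jar_center from where it was at the start of the episode above 0.02 m).
It fails at once if the petri dish is moved by more than 20 mm (distance of dish_center from where it was at the start of the episode above 0.02 m).
It also fails if it takes over 106 s, if anything falls off the work surface, if the arm or the gripper's body presses on something with over 40 N, if the wrist force passes 120 N, or if a joint passes its speed limit or range.

### The arm

A 6-joint arm with a two-finger parallel gripper is mounted at the origin on a cart in front of the work surface, level with it; the furniture and walls round the work are solid. World frame = base frame: x ahead of the robot, y to its left, z up, the work surface at z = 0. Lengths are in m, angles in degrees, forces in N, time in s.
With the tool pointing down it reaches from about 0.375 to 0.9 m from the base axis. Payload 3.1 kg.
Tool frame: the origin (TCP) lies at the very end of the fingers, on their centre line; the grasp point (between the pads) lies 19 mm behind it; z points along the fingers, y is the line along which they close (so a half turn about z gives the same grasp; the last joint's range is limited). The gripper opens to 87 mm and grips with 3 to 60 N. Pads are 19 mm wide; open, the fingers measure 117 mm over their backs; the gripper's body (75 mm by 190 mm) begins 51 mm behind the grasp point.
Start: joints at [-84.311, 30.224, 82.088, -0, 67.689, -10.227], TCP at [0.171, -0.601, 0.223] pointing down, gripper open.
Joint ranges: [-176.69, 176.69], [-43.24, 126.21], [12.49, 139.97], [-82, 262], [0, 151.66], [-163.58, 163.58]. Speed limits (degrees/s): [159.86, 159.86, 180, 180, 180, 180].

### API

Orientations are given as a 3x3 rotation matrix whose columns are the frame's x, y, z axes.
In Python, from rig import * gives the robot as it stands.
- The arm moves only by the tool jog_arm, never from a script. Its arguments are lists of equal length, an entry for each row: "delta_pos": the shift along the world's x, y, z in cm, a list of three; "turn": the turn about the world's z in degrees; "grip": the closure, from 0 (fully open) to 1 (shut). In form: {"delta_pos": [[x, y, z], ...], "turn": [turn, ...], "grip": [grip, ...]}. A call has 1 to 12 rows; each row is the pose to reach, as a shift and turn from the pose commanded when the call began; what a row does not reach only later rows make up. A row lasts 1/8 s, in which the tool goes at most 62.5 mm and 10.7 degrees, less where a joint would pass 70% of its speed; a pose out of reach is approached as far as the arm can. A call with a gripper value outside its range is refused whole. The fingers move at their own pace and stop on an object; the grip force is fixed at half the most. Time passes only in rows, so rows that repeat a pose let the fingers close. It gives the time, the measured TCP pose, the force, the opening and the grip force at its end, in the units of the state.
- read_state(): the state, without advancing time (a new reading comes with each control period).
- capture(name): name is "scene" or "top"; returns a dict with "color" (400x640x3 uint8, blue, green, red), "fovy" (degrees; the focal length in pixels is half the picture's height over the tangent of half this angle, whatever the lens; pixels are square), "cx", "cy" (the principal point, pixels), "camera_from_world" (4x4, takes a point from world to camera coordinates). Camera axes: x right, y up, looking along -z (the intrinsics and any distortion apply to the point x, -y, -z); pixel columns grow to the right and rows downward; lengths in m; the calibration is good to about 2 mm. A picture is of the moment at which its call begins. There is no depth.
- hand_in(): hands the job in; it is judged then, once.
The state is a dict: "time_s": time; "joint_positions": joint angles; "qvel": joint speeds; "tau": joint torques, N m; "position": TCP position; "tcp_rot": TCP orientation; "force": force on the tool from outside, world axes, zero at the start; "moment": the same for the moment, N m; "opening": opening from 0.0 (shut) to 1.0 (fully open); "grasp_force": force on a finger pad.
Only numpy, scipy, OpenCV 4.12 (cv2) and the standard library are available. Lean on these libraries where they do the work, as an engineer would, in place of code of your own. Each camera call takes 0.05 s, during which the arm holds its last target. There are 200 camera calls.

## Working session

There is one attempt and no reset: what is moved stays moved. The work goes in short steps, Python scripts to look and compute and a tool call to move; the robot and the scene stay as the last step left them, time stands still between calls to the robot, and variables do not carry over. Pictures are saved under pics/ and viewed, at most 14 in all, crops included, and the job is handed in when it is done.

Besides the shell and the picture viewer there is one more tool, called after "Emit:" by a JSON object that holds its "name" and its "arguments". jog_arm: Moves the arm, as the interface text tells. Its arguments: {"type":"object","properties":{"delta_pos":{"type":"array"},"turn":{"type":"array"},"grip":{"type":"array"}},"required":["delta_pos","turn","grip"]}

```bash
mkdir -p pics; ls; python3 - <<'E'
from rig import *
import cv2
s=read_state();print(s['position'],s['tcp_rot'],s['opening'],s['time_s'])
for n in('scene','top'):
    c=capture(n);cv2.imwrite(f'pics/{n}0.png',c['color']);print(n,{k:v for k,v in c.items() if k!='color'})
E
```

```text
pics
[ 0.17131151 -0.60027254  0.2215551 ] [[ 9.61662985e-01  2.74233893e-01 -2.75678344e-04]
 [ 2.74233818e-01 -9.61660495e-01  2.21497033e-03]
 [ 3.42310964e-04 -2.20565531e-03 -9.99997509e-01]] 0.9971977705591464 0.0
scene {'fovy': 45.29686621427096, 'cx': 316.5607127907663, 'cy': 200.00393248602552, 'camera_from_world': array([[-0.60900201, -0.79286133, -0.02207848,  0.23679042],
       [ 0.53419717, -0.43057835,  0.72748586, -0.32770048],
       [-0.58630192,  0.43124609,  0.68576736, -0.79241307],
       [ 0.        ,  0.        ,  0.        ,  1.        ]])}
top {'fovy': 43.35157519112445, 'cx': 324.9662335134507, 'cy': 205.27209684635153, 'camera_from_world': array([[-0.01798394, -0.99969353, -0.01701222, -0.05256301],
       [ 0.9924713 , -0.01991054,  0.12084818, -0.51646271],
       [-0.12114986, -0.01471081,  0.99252522, -1.30611071],
       [ 0.        ,  0.        ,  0.        ,  1.        ]])}
```

View pics/scene0.png

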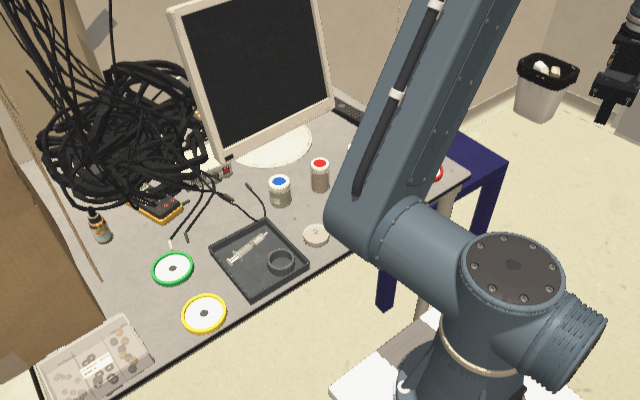

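View pics/top0.png

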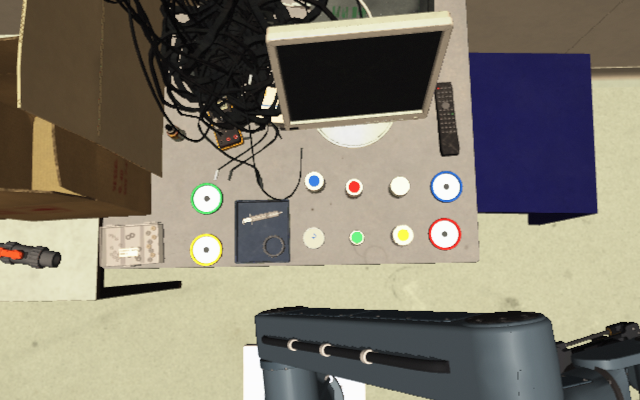

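The top view shows every item. Blocks: green (207,198), yellow (206,250), blue (446,187), red (445,234). Jars: blue (314,181), red (354,187), plain (399,187), green (357,238), yellow (402,235). The dish is at (313,237) and the tray at (262,231). The monitor stands behind the rear row.

```bash
cat > h.py <<'E'
from rig import *
import cv2, numpy as np
def ray(c,u,v,z):
    f=200/np.tan(np.radians(c['fovy']/2)); T=c['camera_from_world']; R=T[:3,:3]
    o=-R.T@T[:3,3]; d=R.T@np.array([(u-c['cx'])/f,-(v-c['cy'])/f,-1])
    return (o+d*(z-o[2])/d[2])[:2]
def proj(c,p):
    f=200/np.tan(np.radians(c['fovy']/2)); q=c['camera_from_world']@np.r_[p,1]
    return np.array([c['cx']+f*q[0]/-q[2],c['cy']-f*q[1]/-q[2]])
H={'red':(0,.077),'blue':(112,.064),'yellow':(29,.057),'green':(65,.052)}
def blobs(c,hue):
    h=cv2.cvtColor(c['color'],cv2.COLOR_BGR2HSV).astype(int)
    dh=abs((h[...,0]-hue+90)%180-90)
    m=((dh<10)&(h[...,1]>130)&(h[...,2]>90)).astype('uint8')
    out=[]
    for k in cv2.findContours(m,cv2.RETR_EXTERNAL,cv2.CHAIN_APPROX_NONE)[0]:
        x,y,w,hh=cv2.boundingRect(k)
        if w>8 and hh>8 and w<60: out.append((x+(w-1)/2,y+(hh-1)/2,w,hh))
    return out
E
python3 - <<'E'
from h import *
for n in ('top','scene'):
    c=capture(n)
    for k,(hue,z) in H.items():
        for b in blobs(c,hue):
            zz=z if b[2]<24 else .014
            print(n,k,b,zz,ray(c,b[0],b[1],zz).round(4))
c=capture('top')
for nm,u,v,z in [('plain',399.5,186.5,.064),('dish',313.5,237.5,.015),('trayTL',236,200,.02),('trayBR',290,263,.02),('edge',360,264,0)]:print(nm,ray(c,u,v,z).round(4))
# monitor base/bottom edge
print('moncorner',ray(c,285,130,.1),ray(c,440,112,.1),'base',ray(c,355,146,0.01))
cv2.imwrite('pics/crop1.png',cv2.resize(c['color'][90:275,170:480],None,fx=2.5,fy=2.5,interpolation=cv2.INTER_CUBIC))
E
```

```text
top red (11.0, 253.0, 23, 13) 0.077 [0.4027 0.7436]
top red (444.0, 233.5, 33, 32) 0.014 [ 0.4354 -0.3776]
top red (354.0, 186.0, 11, 11) 0.077 [ 0.5582 -0.1387]
top blue (313.5, 180.5, 10, 10) 0.064 [ 0.577  -0.0341]
top blue (446.0, 186.0, 31, 31) 0.014 [ 0.5632 -0.3889]
top yellow (206.0, 249.5, 33, 32) 0.014 [0.4047 0.258 ]
top yellow (402.5, 234.5, 10, 10) 0.057 [ 0.4322 -0.2614]
top green (356.5, 236.5, 10, 10) 0.052 [ 0.4296 -0.143 ]
top green (206.5, 198.0, 32, 31) 0.014 [0.5437 0.2581]
scene red (437.5, 174.0, 10, 17) 0.077 [ 0.3575 -0.3247]
scene yellow (203.5, 314.0, 46, 41) 0.014 [0.4007 0.2599]
scene green (171.5, 269.0, 42, 35) 0.014 [0.5389 0.2608]
plain [ 0.5565 -0.2572]
dish [ 0.4313 -0.03  ]
trayTL [0.5358 0.1769]
trayBR [0.3648 0.033 ]
edge [ 0.3589 -0.1529]
moncorner [0.70375196 0.0357583 ] [ 0.74211618 -0.36294938] base [ 0.67956241 -0.14714816]
```

View pics/crop1.png

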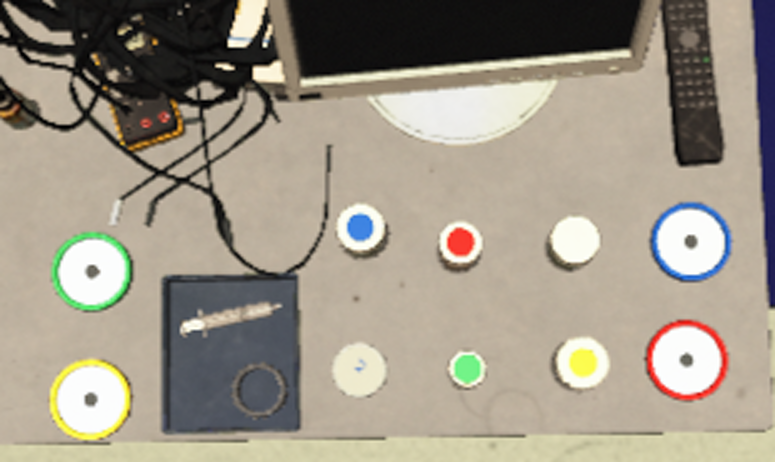

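The crop confirms the layout and shows cable ends near the green block. I'll check the box's height on the left before carrying jars there.

```bash
python3 - <<'E'
from h import *
a=cv2.imread('pics/scene0.png')[60:400,0:260];b=cv2.imread('pics/top0.png')[0:280,80:320]
b=cv2.resize(b,(291,340));cv2.imwrite('pics/box.png',cv2.resize(np.hstack([a,b]),None,fx=1.45,fy=1.45))
for n in('top','scene'):
    T=capture(n)['camera_from_world'];print(n,-T[:3,:3].T@T[:3,3])
E
```

```text
top [ 0.353394   -0.0820439   1.35786718]
scene [-0.14533079  0.38836627  0.78703646]
```

View pics/box.png

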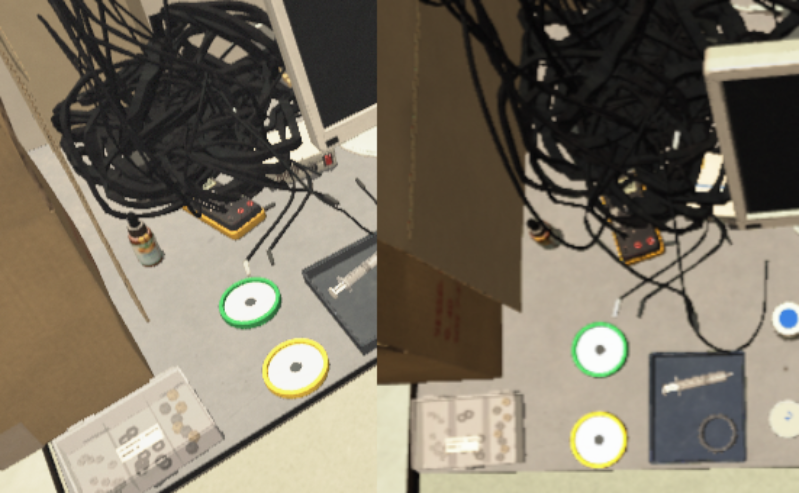

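Emit:
{"name": "jog_arm", "arguments": {"delta_pos": [[5,6,0],[10,12,0],[15,19,0],[20,25,0],[26,34,0],[26,34,0],[26,34,-2]], "turn": [0,0,0,0,0,0,0], "grip": [0,0,0,0,0,0,0]}}

```text
time_s: 1.23
position: [0.4336, -0.2601, 0.2039]
tcp_rot: [[0.961, 0.275, 0.004], [0.275, -0.961, -0.003], [0.003, 0.004, -1.0]]
force: [0.3, -0.1, -0.9]
opening: 0.998
grasp_force: 0.0
```

In the left half the box flap's lowest corner is at scene (102,281). In the right half it is at top (162,177). I'll triangulate it and check the gripper over the yellow jar.

```bash
python3 - <<'E'
from h import *
def P(c):
    f=200/np.tan(np.radians(c['fovy']/2));K=np.array([[f,0,c['cx']],[0,f,c['cy']],[0,0,1]])
    return K@np.diag([1,-1,-1])@c['camera_from_world'][:3]
a=capture('scene');b=capture('top')
for s,t in [((102,281),(162.5,177)),((171.5,269),(206.5,198))]:
    X=cv2.triangulatePoints(P(a),P(b),np.float64(s).reshape(2,1),np.float64(t).reshape(2,1));print((X[:3]/X[3]).ravel())
cv2.imwrite('pics/top1.png',b['color'])
cv2.imwrite('pics/top1.png',np.hstack([b['color'][100:400,250:570],a['color'][50:350,250:570]]))
E
```

```text
[0.60631589 0.38368458 0.0046232 ]
[0.54459936 0.2597588  0.00751446]
```

View pics/top1.png

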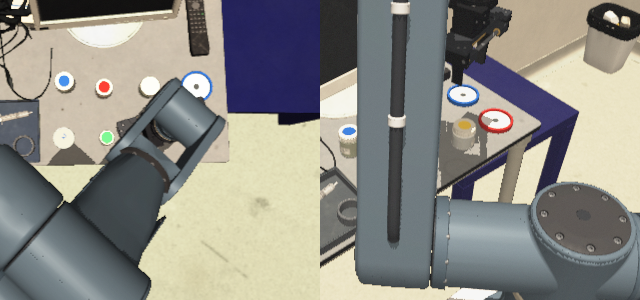

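The flap meets the table at y≈0.38, which leaves clearance at y=0.26. The gripper is centred over the yellow jar, so I'll descend and grip.

Emit:
{"name": "jog_arm", "arguments": {"delta_pos": [[-0.1,-0.1,-5],[-0.1,-0.1,-10],[-0.1,-0.1,-12],[-0.1,-0.1,-15],[-0.1,-0.1,-17],[-0.1,-0.1,-18.7],[-0.1,-0.1,-18.7],[-0.1,-0.1,-18.7],[-0.1,-0.1,-18.7],[-0.1,-0.1,-18.7],[-0.1,-0.1,-18.7],[-0.1,-0.1,-18.7]], "turn": [0,0,0,0,0,0,0,0,0,0,0,0], "grip": [0,0,0,0,0,0,0,1,1,1,1,1]}}

```text
time_s: 2.82
position: [0.4308, -0.2624, 0.016]
tcp_rot: [[0.962, 0.274, 0.001], [0.274, -0.962, -0.001], [0.001, 0.001, -1.0]]
force: [-0.6, -0.1, 3.0]
opening: 0.634
grasp_force: 30.0
```

Emit:
{"name": "jog_arm", "arguments": {"delta_pos": [[0,0,0],[0,0,0]], "turn": [0,0], "grip": [1,1]}}

```text
time_s: 3.08
position: [0.4308, -0.2624, 0.016]
tcp_rot: [[0.962, 0.274, 0.001], [0.274, -0.962, -0.001], [0.001, 0.001, -1.0]]
force: [-0.5, -0.3, 5.2]
opening: 0.635
grasp_force: 29.9
```

Held: opening is 55 mm. Next I'll carry it to the yellow block.

Emit:
{"name": "jog_arm", "arguments": {"delta_pos": [[0,0,2],[0,0,6],[0,0,10],[-0.5,3,13],[-0.5,8,14],[-1,13,14],[-1,18,14],[-1.5,23,14],[-1.5,28,14],[-2,33,14],[-2,38,14],[-2.5,43,14]], "turn": [0,0,0,0,0,0,0,0,0,0,0,0], "grip": [1,1,1,1,1,1,1,1,1,1,1,1]}}

```text
time_s: 4.58
position: [0.4049, 0.1696, 0.1552]
tcp_rot: [[0.962, 0.274, -0.001], [0.274, -0.962, -0.0], [-0.001, -0.0, -1.0]]
force: [0.6, -0.4, -1.1]
opening: 0.629
grasp_force: 30.0
```

Emit:
{"name": "jog_arm", "arguments": {"delta_pos": [[-0.1,4,0],[-0.2,7,0],[-0.2,9,0],[-0.2,9,-3],[-0.2,9,-6],[-0.2,9,-9],[-0.2,9,-9],[-0.2,9,-9],[-0.2,9,-9]], "turn": [0,0,0,0,0,0,0,0,0], "grip": [1,1,1,1,1,1,1,1,1]}}

```text
time_s: 5.7
position: [0.4042, 0.2583, 0.0666]
tcp_rot: [[0.962, 0.274, 0.002], [0.274, -0.962, 0.001], [0.002, -0.0, -1.0]]
force: [1.0, -0.1, -1.8]
opening: 0.63
grasp_force: 30.0
```

Emit:
{"name": "jog_arm", "arguments": {"delta_pos": [[0,0,-2],[0,0,-3],[0,0,-3.8],[0,0,-4.2],[0,0,-4.2],[0,0,-4.2]], "turn": [0,0,0,0,0,0], "grip": [1,1,1,1,1,1]}}

```text
time_s: 6.45
position: [0.4035, 0.258, 0.024]
tcp_rot: [[0.962, 0.274, 0.0], [0.274, -0.962, 0.0], [0.0, -0.0, -1.0]]
force: [-1.0, 0.9, 3.8]
opening: 0.632
grasp_force: 30.0
```

Emit:
{"name": "jog_arm", "arguments": {"delta_pos": [[0,0,0],[0,0,0],[0,0,0],[0,0,0],[0,0,4],[0,0,9],[0,0,14],[0,-3,16],[1,-8,16],[2,-13,16],[3,-18,16],[5,-22,16]], "turn": [0,0,0,0,0,0,0,0,0,0,0,0], "grip": [0,0,0,0,0,0,0,0,0,0,0,0]}}

```text
time_s: 7.95
position: [0.4527, 0.0364, 0.1835]
tcp_rot: [[0.962, 0.273, -0.001], [0.273, -0.962, 0.0], [-0.001, -0.0, -1.0]]
force: [1.0, 0.2, -0.5]
opening: 1.002
grasp_force: 0.0
```

```bash
cat > look.py <<'E'
from h import *
import sys
s=read_state();print(s['time_s'],s['position'].round(4))
for n in ('top','scene'):
    c=capture(n);cv2.imwrite(f'pics/{n}_{s["time_s"]:.1f}.png',c['color'])
    for k,(hue,z) in H.items():
        for b in blobs(c,hue):
            d=b[2]<24
            print(n,k,b,'jar/table %s  jar/well %s'%(ray(c,b[0],b[1],z).round(4),ray(c,b[0],b[1],z+.008).round(4)) if d else ray(c,b[0],b[1],.014).round(4))
E
python3 look.py
```

```text
7.95 [0.4527 0.0364 0.1835]
top red (11.0, 253.0, 23, 13) jar/table [0.4027 0.7436]  jar/well [0.4024 0.7385]
top red (444.0, 233.5, 33, 32) [ 0.4354 -0.3776]
top red (354.0, 186.0, 11, 11) jar/table [ 0.5582 -0.1387]  jar/well [ 0.5569 -0.1383]
top blue (313.5, 180.5, 10, 10) jar/table [ 0.577  -0.0341]  jar/well [ 0.5756 -0.0344]
top blue (446.0, 186.0, 31, 31) [ 0.5632 -0.3889]
top yellow (197.5, 260.0, 14, 11) jar/table [0.3765 0.2689]  jar/well [0.3763 0.2667]
top yellow (200.5, 249.0, 10, 11) jar/table [0.4046 0.2614]  jar/well [0.4043 0.2593]
top yellow (202.5, 238.0, 22, 9) jar/table [0.433  0.2566]  jar/well [0.4325 0.2545]
top green (206.5, 198.0, 32, 31) [0.5437 0.2581]
scene red (425.5, 170.5, 34, 26) [ 0.43  -0.375]
scene blue (392.5, 145.0, 32, 21) [ 0.5579 -0.3853]
scene yellow (203.5, 314.5, 46, 40) [0.3997 0.2604]
scene yellow (198.5, 295.5, 16, 12) jar/table [0.4119 0.2555]  jar/well [0.4058 0.257 ]
scene yellow (152.0, 214.5, 27, 14) [0.715  0.2272]
scene green (172.0, 268.5, 43, 34) [0.5394 0.2594]
```

Yellow sits at (0.404,0.259), which is good. A cable runs close to the blue jar's +y side, so I'll close along x there and check the monitor clearance first.

```bash
python3 - <<'E'
from h import *
a=capture('scene');b=capture('top')
A=cv2.resize(a['color'][130:230,205:305],(390,390),interpolation=cv2.INTER_CUBIC);B=cv2.resize(b['color'][110:210,265:365],(390,390),interpolation=cv2.INTER_CUBIC)
cv2.imwrite('pics/c3.png',np.hstack([A,B]))
for v in (130,):
  for z in (0,.05,.1,.15,.2):
    p=ray(b,290,v,z);print(z,p,proj(a,np.r_[p,z]))
E
```

```text
0 [0.73129029 0.03124267] [223.95045652 180.35759712]
0.05 [0.71737522 0.02707118] [225.1104273 167.0490943]
0.1 [0.70346015 0.02289969] [226.35411663 152.78007709]
0.15 [0.68954509 0.0187282 ] [227.69092715 137.44266777]
0.2 [0.67563002 0.01455671] [229.1317243  120.91220563]
```

View pics/c3.png

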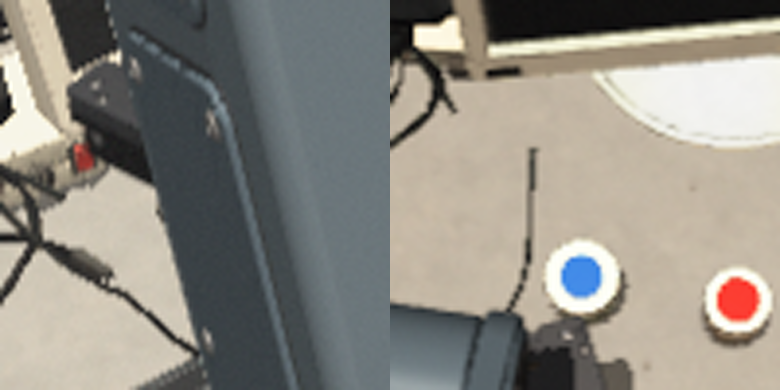

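The monitor's lower edge is at about x=0.71, z=0.08, and blue's cable is at y≈-0.003. A grip along x is clear of both.

Emit:
{"name": "jog_arm", "arguments": {"delta_pos": [[2,-1,0],[4,-2,0],[6,-3,0],[8,-5,0],[10,-6,0],[12,-7,0],[12.4,-7,0],[12.4,-7,0],[12.4,-7,-2]], "turn": [10,20,30,40,50,60,70,70,70], "grip": [0,0,0,0,0,0,0,0,0]}}

```text
time_s: 9.28
position: [0.5777, -0.0308, 0.1645]
tcp_rot: [[0.073, 0.997, 0.003], [0.997, -0.073, -0.0], [-0.0, 0.003, -1.0]]
force: [-0.5, -1.0, 0.2]
opening: 1.002
grasp_force: 0.0
```

Emit:
{"name": "jog_arm", "arguments": {"delta_pos": [[0,-0.3,-4],[0,-0.3,-8],[0,-0.3,-11],[0,-0.3,-13],[0,-0.3,-14.2],[0,-0.3,-14.2],[0,-0.3,-14.2],[0,-0.3,-14.2],[0,-0.3,-14.2],[0,-0.3,-14.2],[0,-0.3,-14.2]], "turn": [0,0,0,0,0,0,0,0,0,0,0], "grip": [0,0,0,0,0,0,1,1,1,1,1]}}

```text
time_s: 10.65
position: [0.5773, -0.035, 0.0218]
tcp_rot: [[0.071, 0.997, -0.0], [0.997, -0.071, 0.0], [-0.0, -0.0, -1.0]]
force: [-0.3, -0.1, 3.3]
opening: 0.585
grasp_force: 30.0
```

Emit:
{"name": "jog_arm", "arguments": {"delta_pos": [[0,0,2],[0,0,6],[0,0,10],[0,-3,13],[0,-8,14],[-0.5,-13,14],[-0.5,-18,14],[-1,-23,14],[-1,-28,14],[-1.5,-32,14],[-1.5,-35,14],[-1.5,-35.4,14]], "turn": [0,0,0,0,0,0,0,0,0,0,0,0], "grip": [1,1,1,1,1,1,1,1,1,1,1,1]}}

```text
time_s: 12.15
position: [0.5619, -0.3911, 0.161]
tcp_rot: [[0.074, 0.997, 0.0], [0.997, -0.074, -0.0], [-0.0, 0.0, -1.0]]
force: [-0.1, 0.3, -1.0]
opening: 0.585
grasp_force: 30.0
```

Emit:
{"name": "jog_arm", "arguments": {"delta_pos": [[0,0,-4],[0,0,-8],[0,0,-10],[0,0,-10],[0,0,-10]], "turn": [0,0,0,0,0], "grip": [1,1,1,1,1]}}

```text
time_s: 12.78
position: [0.5635, -0.3894, 0.0631]
tcp_rot: [[0.071, 0.997, 0.002], [0.997, -0.071, -0.002], [-0.002, 0.002, -1.0]]
force: [-0.1, -0.4, -0.0]
opening: 0.587
grasp_force: 30.0
```

Target z is 0.0298, so 33 mm further down.

Emit:
{"name": "jog_arm", "arguments": {"delta_pos": [[0,0,-1.5],[0,0,-2.5],[0,0,-3.0],[0,0,-3.3],[0,0,-3.3],[0,0,-3.3]], "turn": [0,0,0,0,0,0], "grip": [1,1,1,1,1,1]}}

```text
time_s: 13.52
position: [0.562, -0.3886, 0.0298]
tcp_rot: [[0.071, 0.997, -0.001], [0.997, -0.071, 0.001], [0.001, -0.001, -1.0]]
force: [-2.8, 1.9, 6.4]
opening: 0.585
grasp_force: 30.0
```

Emit:
{"name": "jog_arm", "arguments": {"delta_pos": [[0,0,0],[0,0,0],[0,0,0],[0,0,0],[0,0,4],[0,0,9],[0,0,14],[-1,3,16],[-3,8,16],[-6,13,16],[-10,18,16],[-13,24,16]], "turn": [0,0,0,0,0,0,0,0,0,0,0,0], "grip": [0,0,0,0,0,0,0,0,0,0,0,0]}}

```text
time_s: 15.02
position: [0.4337, -0.153, 0.1886]
tcp_rot: [[0.072, 0.997, 0.0], [0.997, -0.072, 0.0], [0.0, 0.0, -1.0]]
force: [0.4, 1.3, 0.1]
opening: 1.0
grasp_force: 0.0
```

Emit:
{"name": "jog_arm", "arguments": {"delta_pos": [[-0.2,0,0],[-0.2,0.3,0],[-0.2,0.3,-3],[-0.2,0.3,-3]], "turn": [0,0,0,0], "grip": [0,0,0,0]}}

```text
time_s: 15.52
position: [0.4333, -0.1521, 0.1573]
tcp_rot: [[0.072, 0.997, -0.002], [0.997, -0.072, 0.001], [0.001, -0.002, -1.0]]
force: [-0.5, -0.0, 0.4]
opening: 1.001
grasp_force: 0.0
```

```bash
python3 look.py | grep -v yellow
```

```text
15.525 [ 0.4333 -0.1521  0.1573]
top red (11.0, 253.0, 23, 13) jar/table [0.4027 0.7436]  jar/well [0.4024 0.7385]
top red (444.0, 233.5, 33, 32) [ 0.4354 -0.3776]
top blue (450.5, 182.5, 10, 10) jar/table [ 0.5643 -0.3895]  jar/well [ 0.563  -0.3876]
top blue (446.0, 186.0, 31, 31) [ 0.5632 -0.3889]
top blue (547.0, 134.5, 11, 12) jar/table [ 0.6861 -0.647 ]  jar/well [ 0.6841 -0.6435]
top blue (548.0, 96.5, 11, 12) jar/table [ 0.7888 -0.6569]  jar/well [ 0.7861 -0.6533]
top blue (536.0, 103.0, 15, 25) jar/table [ 0.7718 -0.6242]  jar/well [ 0.7692 -0.6209]
top blue (508.5, 90.0, 12, 9) jar/table [ 0.809  -0.5544]  jar/well [ 0.8062 -0.5514]
top green (206.5, 198.0, 32, 31) [0.5437 0.2581]
scene red (425.5, 170.5, 34, 26) [ 0.43  -0.375]
scene blue (397.0, 146.5, 23, 18) jar/table [ 0.501  -0.3395]  jar/well [ 0.4938 -0.3315]
scene green (172.0, 268.5, 43, 34) [0.5394 0.2594]
```

Blue is good at (0.563,-0.388). Next is the green jar, gripped along y because of the cable tips behind the green block.

Emit:
{"name": "jog_arm", "arguments": {"delta_pos": [[-0.4,0.9,0],[-0.4,0.9,0],[-0.4,0.9,0],[-0.4,0.9,0],[-0.4,0.9,0],[-0.4,0.9,0],[-0.4,0.9,0],[-0.4,0.9,0],[-0.4,0.9,-3]], "turn": [-10,-20,-30,-40,-50,-60,-70,-70,-70], "grip": [0,0,0,0,0,0,0,0,0]}}

```text
time_s: 16.75
position: [0.4318, -0.1442, 0.1303]
tcp_rot: [[0.961, 0.277, 0.007], [0.277, -0.961, -0.004], [0.005, 0.006, -1.0]]
force: [0.5, 0.8, -0.5]
opening: 1.0
grasp_force: 0.0
```

Emit:
{"name": "jog_arm", "arguments": {"delta_pos": [[-0.1,0,-4],[-0.1,0,-7],[-0.1,0,-9.5],[-0.1,0,-11],[-0.1,0,-11.6],[-0.1,0,-11.6],[-0.1,0,-11.6],[-0.1,0,-11.6],[-0.1,0,-11.6],[-0.1,0,-11.6],[-0.1,0,-11.6],[-0.1,0,-11.6]], "turn": [0,0,0,0,0,0,0,0,0,0,0,0], "grip": [0,0,0,0,0,0,1,1,1,1,1,1]}}

```text
time_s: 18.25
position: [0.4284, -0.1427, 0.0126]
tcp_rot: [[0.962, 0.274, 0.001], [0.274, -0.962, -0.0], [0.0, 0.001, -1.0]]
force: [1.0, -0.5, 0.7]
opening: 0.445
grasp_force: 29.9
```

Emit:
{"name": "jog_arm", "arguments": {"delta_pos": [[0,0,2],[0,0,6],[0,0,10],[0,3,13],[1,8,14],[2,13,14],[3,18,14],[4,23,14],[6,28,14],[8,33,14],[10,38,14],[11.5,40.1,14]], "turn": [0,0,0,0,0,0,0,0,0,0,0,0], "grip": [1,1,1,1,1,1,1,1,1,1,1,1]}}

```text
time_s: 19.75
position: [0.5429, 0.2614, 0.1519]
tcp_rot: [[0.961, 0.277, -0.001], [0.277, -0.961, 0.0], [-0.001, -0.001, -1.0]]
force: [-0.9, -0.9, -0.9]
opening: 0.446
grasp_force: 29.9
```

Emit:
{"name": "jog_arm", "arguments": {"delta_pos": [[0,0,0],[0,0,-4],[0,0,-8],[0,0,-10],[0,0,-10],[0,0,-10]], "turn": [0,0,0,0,0,0], "grip": [1,1,1,1,1,1]}}

```text
time_s: 20.5
position: [0.5433, 0.258, 0.0533]
tcp_rot: [[0.962, 0.274, 0.001], [0.274, -0.962, 0.0], [0.0, 0.0, -1.0]]
force: [0.4, -0.3, -0.6]
opening: 0.444
grasp_force: 29.9
```

Emit:
{"name": "jog_arm", "arguments": {"delta_pos": [[0,0,-1.5],[0,0,-2.5],[0,0,-3.0],[0,0,-3.2],[0,0,-3.2],[0,0,-3.2]], "turn": [0,0,0,0,0,0], "grip": [1,1,1,1,1,1]}}

```text
time_s: 21.25
position: [0.5434, 0.2587, 0.0207]
tcp_rot: [[0.962, 0.274, 0.001], [0.274, -0.962, 0.0], [0.001, -0.0, -1.0]]
force: [0.2, 0.2, -0.6]
opening: 0.45
grasp_force: 29.9
```

Emit:
{"name": "jog_arm", "arguments": {"delta_pos": [[0,0,0],[0,0,0],[0,0,0],[0,0,0],[0,0,4],[0,0,9],[0,0,14],[-2,-3,17],[-4,-8,18],[-4,-13,18],[-4,-18,18],[-4,-23,18]], "turn": [0,0,0,0,0,0,0,0,0,0,0,0], "grip": [0,0,0,0,0,0,0,0,0,0,0,0]}}

```text
time_s: 22.75
position: [0.503, 0.0271, 0.2009]
tcp_rot: [[0.962, 0.274, 0.001], [0.274, -0.962, -0.0], [0.001, 0.0, -1.0]]
force: [0.4, 1.0, -0.4]
opening: 0.998
grasp_force: 0.0
```

Emit:
{"name": "jog_arm", "arguments": {"delta_pos": [[1,-5,0],[3,-10,0],[4,-15,0],[5.5,-16.7,0],[5.5,-16.7,-3],[5.5,-16.7,-3]], "turn": [0,0,0,0,0,0], "grip": [0,0,0,0,0,0]}}

```text
time_s: 23.5
position: [0.5562, -0.1379, 0.1686]
tcp_rot: [[0.962, 0.274, -0.005], [0.274, -0.962, 0.003], [-0.004, -0.004, -1.0]]
force: [-0.3, 0.6, 0.1]
opening: 1.001
grasp_force: 0.0
```

```bash
python3 look.py | grep -E "green|scene|^[0-9]"
```

```text
23.5 [ 0.5562 -0.1379  0.1686]
top green (206.5, 198.0, 32, 31) [0.5437 0.2581]
scene red (425.5, 170.0, 34, 25) [ 0.4313 -0.3765]
scene blue (392.5, 145.5, 32, 20) [ 0.5564 -0.3837]
scene yellow (203.5, 314.5, 46, 40) [0.3997 0.2604]
scene yellow (198.5, 295.5, 16, 12) jar/table [0.4119 0.2555]  jar/well [0.4058 0.257 ]
scene green (171.5, 268.5, 42, 34) [0.5401 0.2603]
scene green (166.5, 251.5, 14, 10) jar/table [0.5533 0.2556]  jar/well [0.5457 0.257 ]
```

Emit:
{"name": "jog_arm", "arguments": {"delta_pos": [[0.1,0,-4],[0.1,0,-8],[0.1,0,-11],[0.1,0,-13],[0.1,0,-13.9],[0.1,0,-13.9],[0.1,0,-13.9],[0.1,0,-13.9],[0.1,0,-13.9],[0.1,0,-13.9],[0.1,0,-13.9],[0.1,0,-13.9]], "turn": [0,0,0,0,0,0,0,0,0,0,0,0], "grip": [0,0,0,0,0,0,1,1,1,1,1,1]}}

```text
time_s: 25.1
position: [0.5592, -0.1385, 0.0316]
tcp_rot: [[0.962, 0.274, 0.0], [0.274, -0.962, -0.0], [0.0, 0.0, -1.0]]
force: [-1.3, -0.1, 1.7]
opening: 0.519
grasp_force: 30.0
```

Emit:
{"name": "jog_arm", "arguments": {"delta_pos": [[0,0,2],[0,0,6],[0,0,10],[-1,-2,13],[-3,-5,14],[-5,-9,14],[-7,-13,14],[-9,-17,14],[-11,-21,14],[-12,-23,14],[-12.4,-23.9,14],[-12.4,-23.9,14]], "turn": [0,0,0,0,0,0,0,0,0,0,0,0], "grip": [1,1,1,1,1,1,1,1,1,1,1,1]}}

```text
time_s: 26.6
position: [0.4353, -0.3769, 0.1713]
tcp_rot: [[0.962, 0.274, -0.0], [0.274, -0.962, 0.001], [0.0, -0.001, -1.0]]
force: [0.5, 0.1, -0.7]
opening: 0.517
grasp_force: 30.0
```

Emit:
{"name": "jog_arm", "arguments": {"delta_pos": [[0,0,-4],[0,0,-8],[0,0,-10],[0,0,-10],[0,0,-10]], "turn": [0,0,0,0,0], "grip": [1,1,1,1,1]}}

```text
time_s: 27.22
position: [0.4362, -0.3771, 0.0724]
tcp_rot: [[0.961, 0.275, 0.001], [0.275, -0.961, -0.001], [0.001, 0.001, -1.0]]
force: [0.3, 0.0, -0.2]
opening: 0.521
grasp_force: 30.0
```

Emit:
{"name": "jog_arm", "arguments": {"delta_pos": [[0,0,-1.5],[0,0,-2.5],[0,0,-3.0],[0,0,-3.3],[0,0,-3.3],[0,0,-3.3]], "turn": [0,0,0,0,0,0], "grip": [1,1,1,1,1,1]}}

```text
time_s: 27.98
position: [0.4348, -0.3771, 0.0396]
tcp_rot: [[0.962, 0.274, -0.001], [0.274, -0.962, 0.001], [-0.0, -0.001, -1.0]]
force: [-1.7, 2.1, 7.2]
opening: 0.517
grasp_force: 30.0
```

Emit:
{"name": "jog_arm", "arguments": {"delta_pos": [[0,0,0],[0,0,0],[0,0,0],[0,0,0],[0,0,4],[0,0,9],[0,0,14],[-3,-3,17],[-8,-7,18],[-13,-11,18],[-18,-15,18],[-24,-20,18]], "turn": [0,0,0,0,0,0,0,0,0,0,0,0], "grip": [0,0,0,0,0,0,0,0,0,0,0,0]}}

```text
time_s: 29.48
position: [0.2096, -0.565, 0.2186]
tcp_rot: [[0.962, 0.274, 0.0], [0.274, -0.962, -0.0], [0.0, 0.0, -1.0]]
force: [-0.1, -1.0, -0.2]
opening: 0.999
grasp_force: 0.0
```

```bash
python3 look.py; cp pics/top_2*.png pics/last.png; python3 -c "
import cv2,glob
t=cv2.imread(sorted(glob.glob('pics/top_2*'))[-1]);s=cv2.imread(sorted(glob.glob('pics/scene_2*'))[-1])
import numpy as np
cv2.imwrite('pics/fin.png',np.vstack([cv2.resize(t[160:280,180:480],(750,300)),cv2.resize(s[120:360,130:480],(437,300))[:, :].copy() if 0 else cv2.resize(s[120:340,0:550],(750,300))]))"
```

```text
29.475 [ 0.2096 -0.565   0.2186]
top red (11.0, 253.0, 23, 13) jar/table [0.4027 0.7436]  jar/well [0.4024 0.7385]
top red (444.0, 233.5, 33, 32) [ 0.4354 -0.3776]
top blue (450.5, 182.5, 10, 10) jar/table [ 0.5643 -0.3895]  jar/well [ 0.563  -0.3876]
top blue (446.0, 186.0, 31, 31) [ 0.5632 -0.3889]
top yellow (200.5, 249.0, 10, 11) jar/table [0.4046 0.2614]  jar/well [0.4043 0.2593]
top yellow (206.0, 249.5, 31, 32) [0.4047 0.258 ]
top green (206.5, 198.0, 32, 31) [0.5437 0.2581]
scene red (434.0, 172.5, 17, 22) jar/table [ 0.3661 -0.3225]  jar/well [ 0.3603 -0.3145]
scene yellow (203.5, 314.5, 46, 40) [0.3997 0.2604]
scene yellow (198.5, 295.5, 16, 12) jar/table [0.4119 0.2555]  jar/well [0.4058 0.257 ]
scene green (171.5, 268.5, 42, 34) [0.5401 0.2603]
scene green (166.5, 251.5, 14, 10) jar/table [0.5533 0.2556]  jar/well [0.5457 0.257 ]cp: target 'pics/last.png': No such file or directory
```

View pics/fin.png

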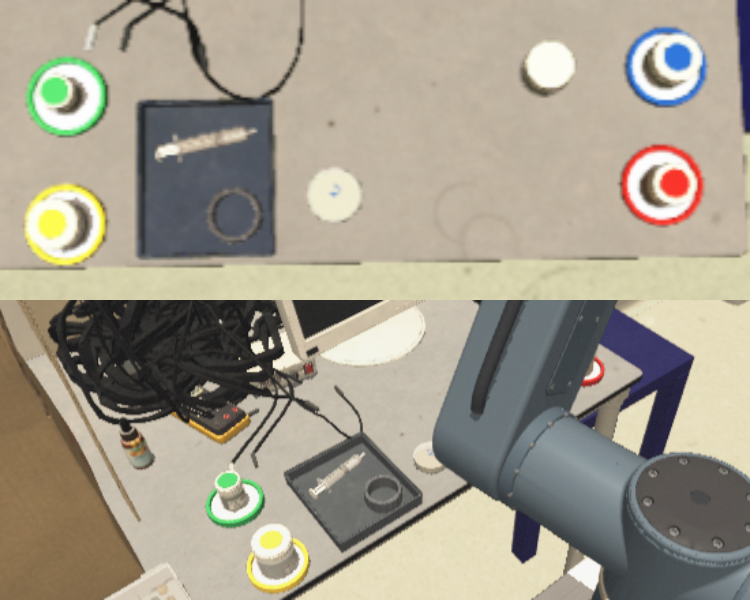

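In the upper half (top view) all four jars stand in their own blocks: green (55,92), yellow (50,222), blue (678,57), red (673,183). The plain jar and dish have not moved. Handing in.

```bash
python3 -c "
from rig import *
print(hand_in())"
```

```text
the job is handed in; nothing more can be done
None
```

I stood all four dotted jars upright in the blocks of their own colours, left the plain jar and petri dish where they were, and handed the job in at about 29.5 s; `hand_in()` gave no verdict.

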